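Transfer spun samples from the centrifuge tray to the rack in order

TASK

Move the four blue-capped samples from the holders on the metal tray into the white four-compartment rack, keeping their order: the sample nearest the tray's black knob goes into the compartment nearest the rack's black knob, the next into the next, and so on. Keep every sample upright all the time, leave each standing on the floor of its own compartment, and leave the cup, the bowl and the grey box beyond them where they are.

Things in the scene. Friction and masses are not known exactly. Their poses are not given: they have to be found in the camera images.
- tray: Flat metal tray plate, 74 x 244 mm, 6 mm thick, fixed to the bench at any yaw. A row of four holders stands on it along its y axis, centred at y = +82.5, +27.5, -27.5 and -82.5 mm (x = 0). A black upright knob (18 mm across, top 36 mm above the bench) stands at its +y end, at y = +126 mm. Origin on the bench, in the middle of the row of holders; z up.
- rack: White plastic rack, fixed to the bench at any yaw: four open compartments in a row along its y axis, centred at y = +82.5, +27.5, -27.5 and -82.5 mm (x = 0), each 50 x 50 mm inside, walls 5 mm thick with tops 26 mm above the bench, floor 5 mm above the bench; 60 x 225 mm outside. A black upright knob (18 mm across, top 40 mm above the bench) stands on a ledge at its +y end, at y = +126 mm. Origin on the bench, in the middle of the row of compartments; z up.
- tube: Sample tube: white round body 26 mm across, 70 mm high, with a blue round cap 30 mm across and 20 mm high; 90 mm in all, the tallest with the wide cap; about 50 g. Stands upright; origin at the centre of its underside, z up. At the start it stands in holder_tube on the tray, within about 3 mm of the holder's centre, its underside 10 mm above the bench.
- jar: Stout sample jar: white round body 34 mm across, 48 mm high, with a blue round lid 38 mm across and 18 mm high; 66 mm in all, the widest and lowest; about 60 g. Stands upright; origin at the centre of its underside, z up. At the start it stands in holder_jar on the tray, within about 3 mm of the holder's centre, its underside 10 mm above the bench.
- bottle: Square sample bottle: white square body 28 x 28 mm, 56 mm high, with a narrow neck and a blue round cap 20 mm across from 62 to 78 mm above its underside; 78 mm in all; about 60 g. Its sides are along its x and y axes, at the start parallel to the tray's within 0.12 rad. Stands upright; origin at the centre of its underside, z up. At the start it stands in holder_bottle on the tray, within about 3 mm of the holder's centre, its underside 10 mm above the bench.
- vial: Slim sample vial: white round stem 16 mm across on a round foot 28 mm across and 6 mm high, with a blue round-edged cap 18 mm across from 68 to 84 mm above its underside; 84 mm in all; about 30 g. Stands upright; origin at the centre of its underside, z up. At the start it stands in holder_vial on the tray, within about 3 mm of the holder's centre, its underside 10 mm above the bench.
- holder_tube: Grey square open-topped holder, 50 x 50 mm outside, 42 mm inside, walls 22 mm high, floor 4 mm thick, fixed on the tray; all four holders look alike and this is the one in which the tube stands at the start. Origin at the centre of its underside, axes parallel to the tray's. Which of the tray's four places it takes changes from start to start.
- holder_jar: Grey square open-topped holder, 50 x 50 mm outside, 42 mm inside, walls 22 mm high, floor 4 mm thick, fixed on the tray; all four holders look alike and this is the one in which the jar stands at the start. Origin at the centre of its underside, axes parallel to the tray's. Which of the tray's four places it takes changes from start to start.
- holder_bottle: Grey square open-topped holder, 50 x 50 mm outside, 42 mm inside, walls 22 mm high, floor 4 mm thick, fixed on the tray; all four holders look alike and this is the one in which the bottle stands at the start. Origin at the centre of its underside, axes parallel to the tray's. Which of the tray's four places it takes changes from start to start.
- holder_vial: Grey square open-topped holder, 50 x 50 mm outside, 42 mm inside, walls 22 mm high, floor 4 mm thick, fixed on the tray; all four holders look alike and this is the one in which the vial stands at the start. Origin at the centre of its underside, axes parallel to the tray's. Which of the tray's four places it takes changes from start to start.

How it is judged (in metres and radians):
At the end, for the whole second after the job is handed in: Every sample stands in the rack compartment that matches its starting place, counted from the black knobs: within 14 mm of the compartment's centre each way, underside within 7 mm of the rack's floor, upright within 0.12 rad, at rest, and released (((y of holder_tube in the frame of tray between 0.0625 and 0.1025 m and y of tube in the frame of rack between 0.0685 and 0.0965 m) or (y of holder_tube in the frame of tray between 0.0075 and 0.0475 m and y of tube in the frame of rack between 0.0135 and 0.0415 m) or (y of holder_tube in the frame of tray between -0.0475 and -0.0075 m and y of tube in the frame of rack between -0.0415 and -0.0135 m) or (y of holder_tube in the frame of tray between -0.1025 and -0.0625 m and y of tube in the frame of rack between -0.0965 and -0.0685 m)) and x of tube in the frame of rack between -0.014 and 0.014 m and z of each of tube, jar, bottle, vial in the frame of rack below 0.012 m and angle between each of tube, jar, bottle, vial's own z axis and vertical below 0.12 rad and linear speed of each of tube, jar, bottle, vial below 0.02 m/s and contact force between each of tube, jar, bottle, vial and the fingers below 0.05 N and ((y of holder_jar in the frame of tray between 0.0625 and 0.1025 m and y of jar in the frame of rack between 0.0685 and 0.0965 m) or (y of holder_jar in the frame of tray between 0.0075 and 0.0475 m and y of jar in the frame of rack between 0.0135 and 0.0415 m) or (y of holder_jar in the frame of tray between -0.0475 and -0.0075 m and y of jar in the frame of rack between -0.0415 and -0.0135 m) or (y of holder_jar in the frame of tray between -0.1025 and -0.0625 m and y of jar in the frame of rack between -0.0965 and -0.0685 m)) and x of jar in the frame of rack between -0.014 and 0.014 m and ((y of holder_bottle in the frame of tray between 0.0625 and 0.1025 m and y of bottle in the frame of rack between 0.0685 and 0.0965 m) or (y of holder_bottle in the frame of tray between 0.0075 and 0.0475 m and y of bottle in the frame of rack between 0.0135 and 0.0415 m) or (y of holder_bottle in the frame of tray between -0.0475 and -0.0075 m and y of bottle in the frame of rack between -0.0415 and -0.0135 m) or (y of holder_bottle in the frame of tray between -0.1025 and -0.0625 m and y of bottle in the frame of rack between -0.0965 and -0.0685 m)) and x of bottle in the frame of rack between -0.014 and 0.014 m and ((y of holder_vial in the frame of tray between 0.0625 and 0.1025 m and y of vial in the frame of rack between 0.0685 and 0.0965 m) or (y of holder_vial in the frame of tray between 0.0075 and 0.0475 m and y of vial in the frame of rack between 0.0135 and 0.0415 m) or (y of holder_vial in the frame of tray between -0.0475 and -0.0075 m and y of vial in the frame of rack between -0.0415 and -0.0135 m) or (y of holder_vial in the frame of tray between -0.1025 and -0.0625 m and y of vial in the frame of rack between -0.0965 and -0.0685 m)) and x of vial in the frame of rack between -0.014 and 0.014 m); the robot touches nothing.
It fails at once if a sample is tipped over (more than 0.5 rad from upright) (angle between any of tube, jar, bottle, vial's own z axis and vertical above 0.5 rad).
It fails at once if another thing on the bench is moved by more than 30 mm (distance of any of spare_cup, steel_dish, tip_box from where it was at the start of the episode above 0.03 m).
It also fails if it takes over 106 s, if anything falls off the work surface, if the arm or the gripper's body presses on something with over 40 N, if the wrist force passes 120 N, or if a joint passes its speed limit or range.

ROBOT

A 6-joint arm with a two-finger parallel gripper is mounted at the origin on the work surface. World frame = base frame: x ahead of the robot, y to its left, z up, the work surface at z = 0. Lengths are in m, angles in degrees, forces in N, time in s.
With the tool pointing down it reaches from about 0.4 to 0.825 m from the base axis. Payload 7 kg.
Tool frame: the origin (TCP) lies at the centre of the arm's flange, where the gripper is bolted on; the fingertips stand 178 mm ahead of it and the grasp point (between the pads) lies 159 mm ahead of it (r.tips_ahead is the z of the fingertips in the tool frame, in m); z points along the fingers, y is the line along which they close (so a half turn about z gives the same grasp; the last joint's range is limited). The gripper opens to 88 mm and grips with 3 to 60 N. Pads are 19 mm wide; open, the fingers measure 130 mm over their backs; the gripper's body (78 mm by 193 mm) begins 47 mm behind the grasp point.
Start: joints at [16.507, 20.546, 0.682, 0, -70.136, -16.507], TCP at [0.675, -0, 0.405] pointing down, gripper open.
Joint ranges: [-176.03, 176.03], [-82.01, 121.73], [-58.28, 71.71], [-173.87, 95.51], [-174.79, -0.11], [-173.66, 173.66]. Speed limits (degrees/s): [136.94, 136.94, 172.46, 180, 180, 180].

INTERFACE

Orientations are given as [roll, pitch, yaw] about the fixed x, y, z axes, in that order (R = Rz(yaw) Ry(pitch) Rx(roll)).
In Python, from plant import r gives the robot as it stands. The module is installed in compiled form; this text tells all that it offers.
- The arm moves only by the shell command python3 -m pendant 'ROWS' [FORCE]. ROWS is JSON, a list that holds one entry, the list of rows, each a list of 7 numbers: the shift along the tool's x, y, z in m, then the turn, a rotation vector about the tool's x, y, z in degrees, then the gripper command: -1 is shut, 1 is fully open, values between are in proportion. A call has 1 to 5 rows; each row is the pose to reach, as a shift and turn from the pose commanded when the call began, along the tool's axes at that moment; what a row does not reach only later rows make up. A row lasts 1/10 s, in which the tool goes at most 50 mm and 8.59 degrees, less where a joint would pass 70% of its speed; a pose out of reach is approached as far as the arm can. A call with a gripper value outside its range is refused whole. The fingers move at their own pace and stop on an object; FORCE is the grip in N (left out, the last holds). Time passes only in rows, so rows that repeat a pose let the fingers close. It gives the time, the measured TCP pose, the force, the opening and the grip force at its end, in the units of the state.
- r.get_state(): the state, without advancing time (a new reading comes with each control period).
- r.capture(name): name is "scene" or "side" or "wrist"; returns the picture (480x640x3 uint8, red, green, blue); there is no depth.
- r.camera_params(name): a dict with "fx", "fy", "cx", "cy" (pixels), "R" (3x3) and "t" (3): a world point X has camera coordinates R X + t. Camera axes: x right, y down, z forward; pixel columns grow to the right and rows downward; lengths in m; the calibration is good to about 2 mm. A picture is of the moment at which its call begins: read the wrist's pose just before it. camera_params takes no time and is no camera call; for the wrist camera it gives the pose at the moment of the call.
- r.close_job(): hands the job in; it is judged then, once.
The state is a dict: "time_s": time; "joints": joint angles; "qd": joint speeds; "joint_torque": joint torques, N m; "tcp_pos": TCP position; "eef_rot": TCP orientation; "contact_force": force on the tool from outside, world axes, zero at the start; "moment": the same for the moment, N m; "gripper_width": finger opening in m; "gripper_force": force on a finger pad.
Only numpy, scipy, OpenCV 4.12 (cv2) and the standard library are available. Lean on these libraries where they do the work, as an engineer would, in place of code of your own. Each camera call takes 0.05 s, during which the arm holds its last target. There are 200 camera calls.

## Working session

There is one attempt and no reset: what is moved stays moved. The work goes in short steps, Python scripts to look and compute and a shell command to move; the robot and the scene stay as the last step left them, time stands still between calls to the robot, and variables do not carry over. Pictures are saved under pics/ and viewed, at most 14 in all, crops included, and the job is handed in when it is done.

```bash
mkdir -p pics
python3 - <<'E'
from plant import r
import cv2
print(r.get_state())
for n in("scene","wrist"):
    cv2.imwrite(f"pics/{n}0.png",r.capture(n)[...,::-1]); print(n,r.camera_params(n))
E
```

```text
{'time_s': 0.0, 'joints': array([ 1.65044754e+01,  2.05905526e+01,  6.33298440e-01, -2.15971164e-02,
       -7.01357243e+01, -1.65044840e+01]), 'qd': array([ 0.09547396,  0.12291281,  0.01695777, -0.06590145,  0.00312772,
       -0.06576478]), 'joint_torque': array([-8.00930356e-04, -5.82726967e+01,  2.93058443e+01,  6.99745238e+00,
        6.93249181e-03, -2.06530804e-04]), 'tcp_pos': array([ 6.74796592e-01, -2.70975030e-05,  4.03724149e-01]), 'eef_rot': array([ 1.79905084e+02, -6.95090949e-03, -9.00073579e+01]), 'contact_force': array([-0.34941026,  0.07749851, -0.05474631]), 'moment': array([ 0.00292164,  0.04662705, -0.01563117]), 'gripper_force': 0.0, 'gripper_width': 0.08767620920255557}
scene {'fx': 491.6356005761669, 'fy': 491.6356005761669, 'cx': 317.70292440604857, 'cy': 235.34291140393063, 'R': array([[ 0.02842226,  0.99953627, -0.01092807],
       [ 0.51947005, -0.02410989, -0.85414846],
       [-0.85401584,  0.01860002, -0.51991441]]), 't': array([ 0.02199061, -0.22338363,  1.38732224])}
wrist {'fx': 369.3432814354375, 'fy': 369.3432814354375, 'cx': 320.7652496566087, 'cy': 240.1382333719299, 'R': array([[-9.99998020e-01,  3.27223489e-04,  1.96281908e-03],
       [ 8.43017726e-04,  9.63161331e-01,  2.68922924e-01],
       [-1.80251354e-03,  2.68924046e-01, -9.63159700e-01]]), 't': array([ 0.67411961, -0.03497983,  0.39050357])}
```

View pics/scene0.png

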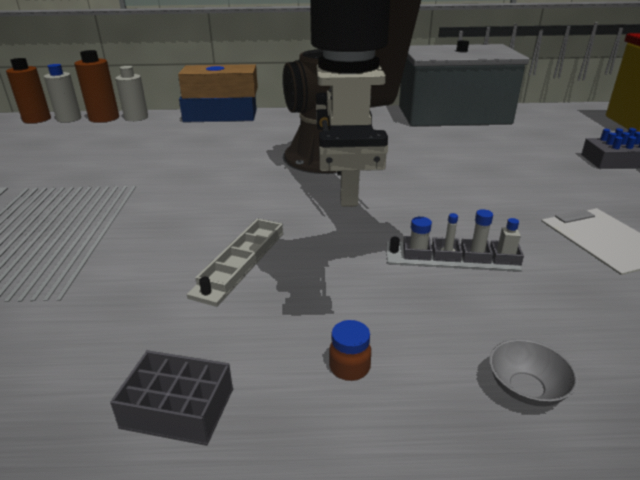

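View pics/wrist0.png

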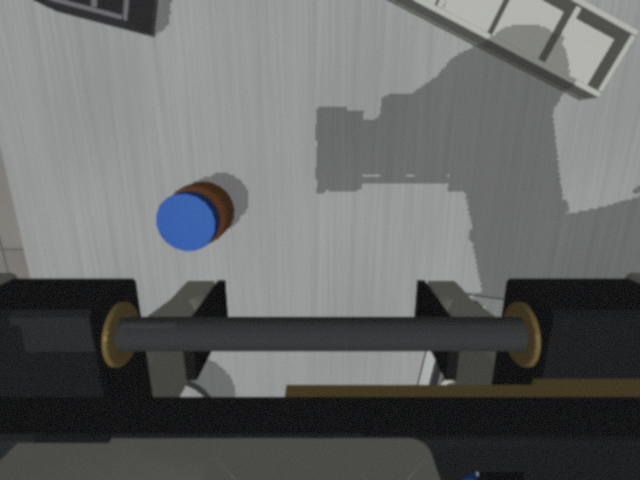

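The tray knob is at (394,245), with jar, vial, tube and bottle in that order to its right. The rack knob is at (205,286), and the rack runs up-right to about (270,230).

```bash
cat > h.py <<'E'
from plant import r
import numpy as np, cv2
def ray(P,u,v,z):
    R,t=np.array(P["R"]),np.array(P["t"]); d=R.T@np.array([(u-P["cx"])/P["fx"],(v-P["cy"])/P["fy"],1]); c=-R.T@t
    return c+d*(z-c[2])/d[2]
def proj(P,X):
    c=np.array(P["R"])@np.array(X)+P["t"]; return np.array([P["fx"]*c[0]/c[2]+P["cx"],P["fy"]*c[1]/c[2]+P["cy"]])
def blobs(m,a=15):
    n,l,s,c=cv2.connectedComponentsWithStats(m.astype(np.uint8)); return [(c[i].round(1),s[i]) for i in range(1,n) if s[i,4]>a]
def blue(im,a=15):
    i=im.astype(int); return blobs((i[...,2]>90)&(i[...,0]<70)&(i[...,2]-i[...,0]>70),a)
E
python3 - <<'E'
from h import *
im=cv2.imread("pics/scene0.png")[...,::-1]; P=r.camera_params("scene")
hs=dict(zip(("jar","vial","tube","bottle"),(.067,.086,.090,.080)))
bs=sorted([b for b in blue(im) if 400<b[0][0]<530 and 200<b[0][1]<260],key=lambda b:b[0][0])
for (c,s),(n,z) in zip(bs,hs.items()): print(n,c,s,ray(P,*c,z).round(4))
g=im.max(2)
for x0,y0,x1,y1,z in((385,230,402,256,.021),(195,270,215,297,.023)):
    for c,s in blobs(g[y0:y1,x0:x1]<45): print("knob",c+[x0,y0],s,ray(P,*(c+[x0,y0]),z).round(4))
a=cv2.resize(im[205:310,180:290],None,fx=5,fy=5,interpolation=cv2.INTER_CUBIC);cv2.imwrite("pics/rackcrop.png",a[...,::-1])
E
```

```text
jar [421.7 222. ] [412 217  20  11 157] [0.4991 0.1612 0.067 ]
vial [453.6 215.9] [450 213   8   7  36] [0.5122 0.2158 0.086 ]
tube [484.7 213.3] [477 210  16   8 103] [0.5123 0.273  0.09  ]
bottle [513.3 220.7] [508 218  11   7  49] [0.5248 0.3236 0.08  ]
knob [394.  244.1] [  5   7  10  16 123] [0.5023 0.1114 0.021 ]
knob [204.9 285.3] [  5   7  11  18 155] [ 0.6214 -0.2323  0.023 ]
```

View pics/rackcrop.png

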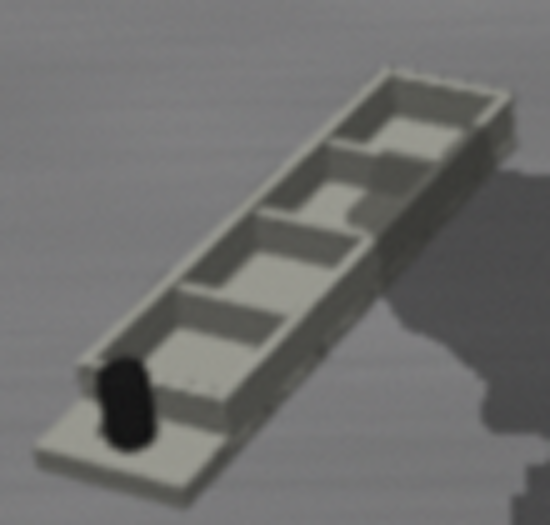

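Run:
```python
from h import *
from scipy.optimize import least_squares
P=r.camera_params("scene")
px=np.array([[388,70],[508,95],[82,363],[228,405]])/5+[180,205]
loc=np.array([[-.030,-.1125,.026],[.030,-.1125,.026],[-.030,.1125,.026],[.030,.1125,.026],[0,.126,.023]])
px=np.vstack([px,[204.9,285.3]])
def W(q,L): c,s=np.cos(q[2]),np.sin(q[2]); return L@np.array([[c,s,0],[-s,c,0],[0,0,1]])+[q[0],q[1],0]
best=None
for x in(1,-1):
  L=loc*[x,1,1]
  for y0 in np.arange(-3,3,.5):
    s=least_squares(lambda q:np.ravel([proj(P,p) for p in W(q,L)]-px),[.55,-.15,y0])
    if best is None or s.cost<best.cost: best=s
q=best.x; print("rack",q[:2].round(4),np.degrees(q[2]),best.cost,best.fun.round(1))
for y in(.0825,.0275,-.0275,-.0825): print(W(q,np.array([[0,y,0]])).round(4))
T=np.array([[.5023,.1114],[.4991,.1612],[.5122,.2158],[.5123,.2730],[.5248,.3236]]);yl=np.array([.126,.0825,.0275,-.0275,-.0825])
s=least_squares(lambda q:np.ravel(W(q,np.c_[0*yl,yl,0*yl])[:,:2]-T),[.51,.24,3]); print("tray",s.x[:2],np.degrees(s.x[2]),(s.fun*1e3).round(1))
```

```text
rack [ 0.5113 -0.1787] -113.91615712367116 4.4524700173098175 [-0.6 -0.7  1.2 -0.6 -1.1 -0.2 -0.5 -0.9  1.   1.8]
[[ 0.5867 -0.2121  0.    ]]
[[ 0.5365 -0.1898  0.    ]]
[[ 0.4862 -0.1675  0.    ]]
[[ 0.4359 -0.1452  0.    ]]
tray [0.51289574 0.24204887] 173.72187217641527 [-3.2  5.4  4.8 -1.2 -2.3 -1.1  3.6 -3.6 -2.9  0.5]
```

```bash
python3 -m pendant '[[[-0.05,0.02,0,0,0,3,1],[-0.1,0.04,0,0,0,6,1],[-0.15,0.06,0,0,0,6.3,1],[-0.19,0.074,0,0,0,6.3,1],[-0.19,0.074,0,0,0,6.3,1]]]' >/dev/null; python3 -m pendant '[[[-0.05,0.01,0,0,0,0,1],[-0.1,0.02,0,0,0,0,1],[-0.15,0.035,0,0,0,0,1],[-0.185,0.053,0,0,0,0,1],[-0.185,0.053,0,0,0,0,1]]]'; python3 -m pendant '[[[0,0,0,0,0,0,1],[0,0,0,0,0,0,1]]]'
python3 - <<'E'
from h import *
import pickle
P=r.camera_params("wrist"); im=r.capture("wrist"); pickle.dump((P,im),open("w1.pkl","wb")); cv2.imwrite("pics/w1.png",im[...,::-1]); print(r.get_state()["tcp_pos"],r.get_state()["eef_rot"]); print(blue(im,60))
E
```

```text
time_s: 1.1
tcp_pos: [0.567, 0.384, 0.4033]
eef_rot: [179.9, -0.0, -96.1]
contact_force: [-0.5, -1.2, -0.4]
gripper_width: 0.088
gripper_force: 0.0
time_s: 1.3
tcp_pos: [0.5688, 0.3789, 0.4044]
eef_rot: [180.0, -0.0, -96.3]
contact_force: [-0.4, -0.2, 0.7]
gripper_width: 0.0874
gripper_force: 0.0
[0.5690085  0.37855785 0.40459114] [ 1.79990091e+02 -2.00083063e-02 -9.63622772e+01]
[(array([358.2,  70.8]), array([ 339,   49,   40,   44, 1398], dtype=int32)), (array([350.5, 145.5]), array([340, 135,  22,  22, 386], dtype=int32))]
```

View pics/w1.png

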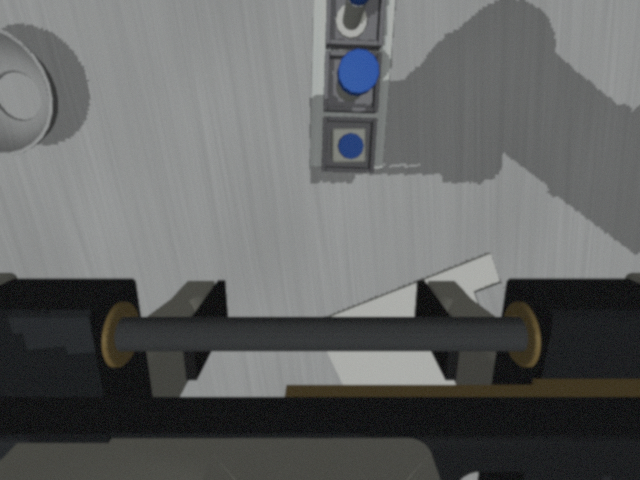

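The bottle cap is at (350,145) and the tube cap at (358,71). The vial is at the top edge, so I'll shift toward the knob to see the whole row.

```bash
python3 -m pendant '[[[0.05,0.01,0,0,0,0,1],[0.1,0.025,0,0,0,0,1],[0.115,0.025,0,0,0,0,1],[0.115,0.025,0,0,0,0,1],[0.115,0.025,0,0,0,0,1]]]' >/dev/null
python3 - <<'E'
from h import *
import pickle
P=r.camera_params("wrist"); im=r.capture("wrist"); pickle.dump((P,im),open("w2.pkl","wb")); print(r.get_state()["tcp_pos"],r.get_state()["eef_rot"]); print(blue(im,60))
a=cv2.resize(im[0:290,220:440],None,fx=2,fy=2,interpolation=cv2.INTER_CUBIC); cv2.imwrite("pics/w2.png",a[...,::-1])
E
```

```text
[0.53169435 0.26768922 0.40511782] [-1.79957887e+02  4.61749685e-02 -9.63741952e+01]
[(array([330.5,  82.9]), array([ 307,   58,   47,   51, 1876], dtype=int32)), (array([324.2, 156.4]), array([316, 147,  18,  20, 274], dtype=int32)), (array([324.1, 227.3]), array([306, 210,  37,  35, 963], dtype=int32)), (array([319.9, 281.2]), array([310, 272,  20,  20, 319], dtype=int32))]
```

View pics/w2.png

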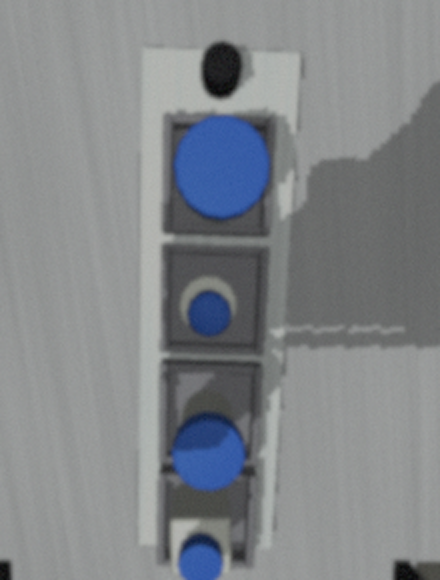

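All four caps and the tray knob are visible now, in order from the knob: jar (330,83), vial (324,156), tube (324,227), bottle (320,281).

```bash
cat >> h.py <<'E'
def fit(T,yl,q0=(.51,.24,3.0)):
    from scipy.optimize import least_squares
    T,yl=np.array(T),np.array(yl)
    f=lambda q:np.ravel(np.c_[q[0]-yl*np.sin(q[2]),q[1]+yl*np.cos(q[2])]-T)
    return least_squares(f,q0)
def intool(S,X):
    from scipy.spatial.transform import Rotation as Ro
    return Ro.from_euler("xyz",S["eef_rot"],degrees=True).inv().apply(np.array(X)-S["tcp_pos"])
E
python3 - <<'E'
from h import *
import pickle
zs=dict(jar=.075,vial=.092,tube=.098,bottle=.086)
P,im=pickle.load(open("w2.pkl","rb")); T=[]
for (c,s),n in zip(sorted(blue(im,60),key=lambda b:b[0][1]),zs):
    p=ray(P,*c,zs[n]); T.append(p[:2]); print(n,p.round(4))
print("knob top",ray(P,220+222/2,62/2,.036))
P1,i1=pickle.load(open("w1.pkl","rb")); 
for (c,s),n in zip(sorted(blue(i1,60),key=lambda b:b[0][1]),("tube","bottle")): print("w1",n,ray(P1,*c,zs[n]).round(4))
s=fit(T,[.0825,.0275,-.0275,-.0825]); print(s.x[:2],np.degrees(s.x[2]),(s.fun*1e3).round(1))
# plate edges at z=.006
for a,b in(((142,48),(140,545)),((300,53),(270,545))):
    u,v=[ray(P,220+x/2,y/2,.006) for x,y in(a,b)]; print(u.round(4),v.round(4),np.degrees(np.arctan2(*(u-v)[[1,0]])))
S=r.get_state()
for n,p in zip(zs,T): print(n,intool(S,[*p,S["tcp_pos"][2]]).round(4))
E
```

```text
jar [0.5117 0.1567 0.075 ]
vial [0.5228 0.211  0.092 ]
tube [0.529  0.2658 0.098 ]
bottle [0.5381 0.3163 0.086 ]
knob top [0.50554511 0.1111807  0.036     ]
w1 tube [0.529  0.2653 0.098 ]
w1 bottle [0.5382 0.3166 0.086 ]
[0.52539394 0.2374363 ] 170.91987179658702 [ 0.6 -0.7 -1.7 -0.7  0.8 -1.2  0.3  2.6]
[0.5399 0.0941 0.006 ] [0.5734 0.3346 0.006 ] -97.9319866189704
[0.468  0.1042 0.006 ] [0.5027 0.3425 0.006 ] -98.27170677292982
jar [ 1.125e-01  7.500e-03 -1.000e-04]
vial [ 0.0574  0.0026 -0.    ]
tube [ 0.0022  0.0025 -0.    ]
bottle [-0.049 -0.001  0.   ]
```

```bash
python3 -m pendant '[[[0.002,0.0025,0.045,0,0,1.7,1],[0.002,0.0025,0.09,0,0,1.7,1],[0.002,0.0025,0.135,0,0,1.7,1],[0.002,0.0025,0.17,0,0,1.7,1],[0.002,0.0025,0.187,0,0,1.7,1]]]' 15 >/dev/null; python3 -m pendant '[[[0,0,0,0,0,0,1],[0,0,0,0,0,0,1],[0,0,0,0,0,0,0.3],[0,0,0,0,0,0,-0.1],[0,0,0,0,0,0,-0.4]]]' 15;  python3 -m pendant '[[[0,0,0,0,0,0,-1],[0,0,0,0,0,0,-1],[0,0,0,0,0,0,-1],[0,0,0,0,0,0,-1],[0,0,0,0,0,0,-1]]]' 15
python3 - <<'E'
from h import *
im=np.hstack([r.capture("wrist")[:,160:480],r.capture("side")]); im=cv2.resize(im,(800,400)); cv2.imwrite("pics/g1.png",im[...,::-1])
E
```

```text
time_s: 2.9
tcp_pos: [0.5287, 0.2667, 0.2188]
eef_rot: [-179.9, 0.1, -98.0]
contact_force: [-0.2, -0.9, -0.3]
gripper_width: 0.0688
gripper_force: 0.0
time_s: 3.4
tcp_pos: [0.5284, 0.2664, 0.2176]
eef_rot: [180.0, -0.0, -98.0]
contact_force: [0.0, 0.1, -0.2]
gripper_width: 0.0291
gripper_force: 12.8
```

View pics/g1.png

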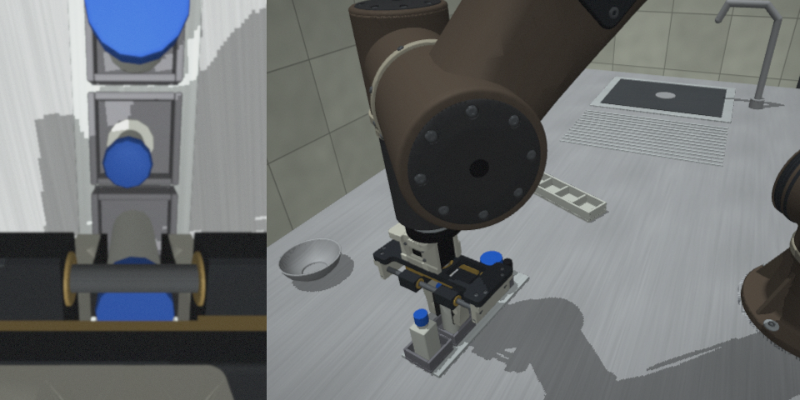

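The fingers are around the tube and the neighbours are untouched. I'll lift, turn toward the rack, and check whether the grip holds on the way.

```bash
python3 -m pendant '[[[0,0,-0.02,0,0,0,-1],[0,0,-0.05,0,0,0,-1],[0,0,-0.1,0,0,0,-1],[0,0,-0.15,0,0,0,-1],[0,0,-0.15,0,0,0,-1]]]'
python3 - <<'E'
from h import *
S=r.get_state(); print(S["gripper_width"],S["gripper_force"],S["contact_force"])
# hover so that rack lies ahead of the fingers (tool x): TCP 0.06 behind the compartment farthest from knob
im=np.hstack([r.capture("side")[150:460,80:560]]); cv2.imwrite("pics/g2.png",im[...,::-1])
E
```

```text
time_s: 4.0
tcp_pos: [0.53, 0.2673, 0.3756]
eef_rot: [-179.5, 0.5, -97.9]
contact_force: [0.4, 0.2, -1.4]
gripper_width: 0.0286
gripper_force: 15.0
0.028599973471937472 14.999595433473587 [ 0.44493585  0.20530791 -1.35364302]
```

View pics/g2.png

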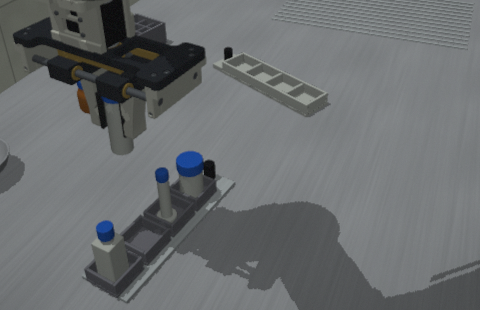

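```bash
python3 -m pendant '[[[0.03,0,0,0,0,-6,-1],[0.08,-0.002,0,0,0,-14,-1],[0.13,-0.004,0,0,0,-22,-1],[0.18,-0.006,0,0,0,-30,-1],[0.22,-0.008,0,0,0,-38,-1]]]' >/dev/null; python3 -m pendant '[[[0.034,0.026,0,0,0,-8,-1],[0.069,0.053,0,0,0,-16,-1],[0.104,0.08,0,0,0,-24,-1],[0.14,0.107,0,0,0,-32,-1],[0.172,0.132,0,0,0,-36,-1]]]'; python3 -m pendant '[[[0,0,0,0,0,0,-1],[0,0,0,0,0,0,-1],[0,0,0,0,0,0,-1]]]'
python3 - <<'E'
from h import *
import pickle
P=r.camera_params("wrist"); im=r.capture("wrist"); pickle.dump((P,im,r.get_state()),open("w3.pkl","wb")); cv2.imwrite("pics/w3.png",im[...,::-1])
E
```

```text
time_s: 5.05
tcp_pos: [0.4767, -0.169, 0.3669]
eef_rot: [180.0, 0.1, -23.7]
contact_force: [0.8, -0.3, -0.6]
gripper_width: 0.0286
gripper_force: 15.0
time_s: 5.35
tcp_pos: [0.4773, -0.1672, 0.3671]
eef_rot: [180.0, 0.1, -24.0]
contact_force: [0.5, 0.5, -1.3]
gripper_width: 0.0288
gripper_force: 15.0
```

View pics/w3.png

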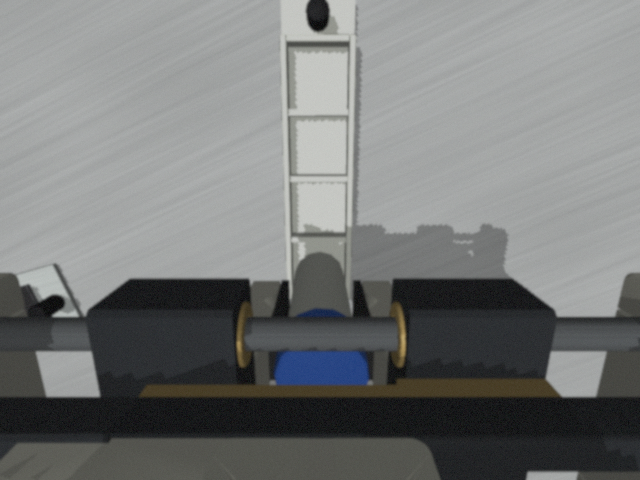

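The rack is seen well: wall tops sit at rows ~40, 113, 179 and 238, the side walls at columns ~287 and 350, and the knob at (317,14).

Run:
```python
from h import *
import pickle
P,im,S=pickle.load(open("w3.pkl","rb"))
rows=[(40,285,353,.110),(113,287,351,.055),(179,288.5,349.5,0),(238,290.5,348.5,-.055)]
T=[];Y=[]
for v,a,b,y in rows:
    p=[ray(P,u,v,.026) for u in(a,b)]; print(np.linalg.norm(p[0]-p[1]).round(4)); T.append(sum(p)[:2]/2);Y.append(y)
s=fit(T,Y,(.51,-.18,-1.99)); q=s.x; print(q[:2].round(4),np.degrees(q[2]),(s.fun*1e3).round(1),ray(P,317,10,.04).round(4))
S=r.get_state();print(S["tcp_pos"])
for n,y in zip(("jar","vial","tube","bottle"),(.0825,.0275,-.0275,-.0825)):
    c=[q[0]-y*np.sin(q[2]),q[1]+y*np.cos(q[2])]; print(n,np.round(c,4),intool(S,[*c,0]).round(4))
```

```text
0.0533
0.0527
0.0527
0.0524
[ 0.5114 -0.1802] -113.9903806159309 [ 1.5 -0.6  0.7 -0.4 -0.2 -0.1 -2.   1.1] [ 0.6263 -0.2299  0.04  ]
[ 0.47746989 -0.16679392  0.36723783]
jar [ 0.5868 -0.2138] [ 0.1192 -0.0016  0.3672]
vial [ 0.5366 -0.1914] [ 0.0642 -0.0016  0.3672]
tube [ 0.4863 -0.169 ] [ 0.0092 -0.0016  0.3672]
bottle [ 0.4361 -0.1467] [-0.0458 -0.0016  0.3673]
```

```bash
python3 -m pendant '[[[0.011,-0.0015,0.04,0,0,0,-1],[0.011,-0.0015,0.08,0,0,0,-1],[0.011,-0.0015,0.115,0,0,0,-1],[0.011,-0.0015,0.14,0,0,0,-1],[0.011,-0.0015,0.15,0,0,0,-1]]]' >/dev/null; python3 -m pendant '[[[0,0,0.003,0,0,0,-1],[0,0,0.004,0,0,0,-1],[0,0,0.004,0,0,0,-1],[0,0,0.004,0,0,0,-0.2],[0,0,0.004,0,0,0,0]]]';  python3 -m pendant '[[[0,0,0,0,0,0,0.3],[0,0,0,0,0,0,1],[0,0,0,0,0,0,1],[0,0,0,0,0,0,1],[0,0,-0.02,0,0,0,1]]]'
python3 -m pendant '[[[0,0,-0.05,0,0,0,1],[0,0,-0.1,0,0,0,1],[0,0,-0.14,0,0,0,1],[0,0,-0.14,0,0,0,1],[0,0,-0.14,0,0,0,1]]]'
python3 - <<'E'
from h import *
im=np.hstack([r.capture("wrist")[:,160:480],r.capture("side")[100:420]  if 0 else r.capture("side")]); im=cv2.resize(im,(800,400)); cv2.imwrite("pics/p1.png",im[...,::-1])
E
```

```text
time_s: 6.4
tcp_pos: [0.4884, -0.1706, 0.2146]
eef_rot: [-180.0, -0.1, -24.0]
contact_force: [-0.4, 0.5, -0.0]
gripper_width: 0.0379
gripper_force: 0.0
time_s: 6.9
tcp_pos: [0.487, -0.1706, 0.2317]
eef_rot: [179.9, 0.3, -24.0]
contact_force: [0.6, -0.5, 0.1]
gripper_width: 0.0778
gripper_force: 0.0
time_s: 7.4
tcp_pos: [0.488, -0.1706, 0.3747]
eef_rot: [-179.9, -0.1, -24.0]
contact_force: [-0.3, 0.2, -0.6]
gripper_width: 0.088
gripper_force: 0.0
```

View pics/p1.png

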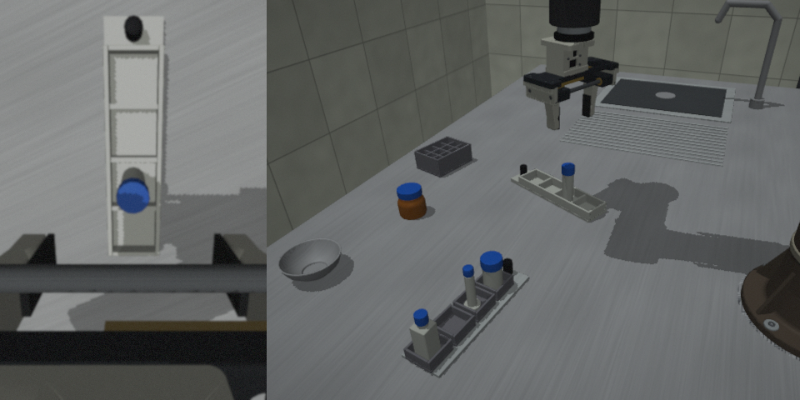

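The tube stands upright in compartment 3. Next is the bottle. I'll compute the two-leg move and check the tube's position in the rack.

```bash
cat >> h.py <<'E'
def legs(x,y,yaw,x0=None,y0=None,w0=None):
    S=r.get_state()
    if x0 is None: x0,y0,w0=*S["tcp_pos"][:2],S["eef_rot"][2]
    d=np.array([x-x0,y-y0])/2; dw=(yaw-w0)/2
    for k in(0,1):
        a=np.radians(w0+k*dw); print("leg",(d@[np.cos(a),np.sin(a)]).round(4),(d@[np.sin(a),-np.cos(a)]).round(4),"turn",round(-dw,1))
E
python3 - <<'E'
from h import *
P=r.camera_params("wrist")
T=[];Y=[]
for v,a,b,y in((58.8,108,160.5,.110),(129.6,109,159.5,.055),(189.6,110,159,0),(302,112,157.5,-.110)):
    T.append(ray(P,160+.6*(a+b),v,.026)[:2]);Y.append(y)
s=fit(T,Y,(.51,-.18,-1.99));q=s.x;print(q[:2].round(4),np.degrees(q[2]),(s.fun*1e3).round(1))
d=ray(P,319.6,236,.092)[:2]-q[:2];c,sn=np.cos(q[2]),np.sin(q[2]);print("tube in rack",d@[c,sn],d@[-sn,c])
legs(.538,.3163,-98.1); 
legs(.5365+.001,-.1914,-24,.5228,.211,-98.1)
E
```

```text
[ 0.5101 -0.1806] -113.84569402448913 [ 2.4 -1.   2.1 -1.  -1.6  0.7 -2.9  1.3]
tube in rack -0.001666513371448273 -0.022913521145431447
leg -0.076 -0.2326 turn 37.0
leg -0.2008 -0.1399 turn 37.0
leg 0.1982 -0.0356 turn -37.0
leg 0.1796 0.091 turn -37.0
```

```bash
python3 -m pendant '[[[-0.015,-0.046,0,0,0,7,1],[-0.03,-0.092,0,0,0,14,1],[-0.045,-0.138,0,0,0,22,1],[-0.06,-0.185,0,0,0,30,1],[-0.076,-0.2325,0,0,0,37,1]]]' >/dev/null; python3 -m pendant '[[[-0.04,-0.028,0,0,0,8,1],[-0.08,-0.056,0,0,0,16,1],[-0.12,-0.084,0,0,0,24,1],[-0.16,-0.112,0,0,0,32,1],[-0.201,-0.14,0,0,0,37,1]]]' > /dev/null; python3 -m pendant '[[[0,0,0,0,0,0,1],[0,0,0,0,0,0,1],[0,0,0,0,0,0,1]]]'
python3 - <<'E'
from h import *
S=r.get_state(); print(intool(S,[.538,.3163,.214]).round(4),S["eef_rot"])
E
```

```text
time_s: 8.8
tcp_pos: [0.536, 0.3058, 0.3722]
eef_rot: [179.9, -0.1, -97.7]
contact_force: [-0.6, 0.0, -0.6]
gripper_width: 0.0876
gripper_force: 0.0
[-0.011  -0.0009  0.1582] [ 1.79900071e+02 -1.27286526e-01 -9.77090209e+01]
```

```bash
python3 -m pendant '[[[-0.011,-0.001,0.03,0,0,0.4,1],[-0.011,-0.001,0.075,0,0,0.4,1],[-0.011,-0.001,0.115,0,0,0.4,1],[-0.011,-0.001,0.145,0,0,0.4,1],[-0.011,-0.001,0.158,0,0,0.4,1]]]' >/dev/null; python3 -m pendant '[[[0,0,0,0,0,0,1],[0,0,0,0,0,0,0.6],[0,0,0,0,0,0,0.2],[0,0,0,0,0,0,-0.1],[0,0,0,0,0,0,-0.3]]]' 15;  python3 -m pendant '[[[0,0,0,0,0,0,-0.6],[0,0,0,0,0,0,-1],[0,0,0,0,0,0,-1],[0,0,0,0,0,0,-1],[0,0,0,0,0,0,-1]]]' 15
python3 -m pendant '[[[0,0,-0.02,0,0,0,-1],[0,0,-0.05,0,0,0,-1],[0,0,-0.1,0,0,0,-1],[0,0,-0.15,0,0,0,-1],[0,0,-0.15,0,0,0,-1]]]'
python3 - <<'E'
from h import *
legs(.4361,-.1467,-24)
E
```

```text
time_s: 9.8
tcp_pos: [0.5389, 0.3173, 0.2169]
eef_rot: [-179.9, 0.1, -98.1]
contact_force: [-0.6, -0.1, 0.5]
gripper_width: 0.061
gripper_force: 0.0
time_s: 10.3
tcp_pos: [0.5387, 0.3172, 0.2156]
eef_rot: [180.0, -0.0, -98.1]
contact_force: [-0.2, -0.1, 0.9]
gripper_width: 0.028
gripper_force: 14.7
time_s: 10.8
tcp_pos: [0.5402, 0.3182, 0.3738]
eef_rot: [-179.5, 0.5, -98.1]
contact_force: [0.4, -0.2, 0.1]
gripper_width: 0.028
gripper_force: 14.7
leg 0.2374 0.019 turn -37.0
leg 0.1781 0.1581 turn -37.0
```

Bottle held at 28.0 mm. Carrying it to compartment 4.

```bash
python3 -m pendant '[[[0.047,0.004,0,0,0,-7,-1],[0.095,0.008,0,0,0,-14,-1],[0.142,0.012,0,0,0,-22,-1],[0.19,0.015,0,0,0,-30,-1],[0.2375,0.019,0,0,0,-37,-1]]]' >/dev/null; python3 -m pendant '[[[0.035,0.031,0,0,0,-8,-1],[0.07,0.063,0,0,0,-16,-1],[0.107,0.095,0,0,0,-24,-1],[0.143,0.126,0,0,0,-32,-1],[0.178,0.158,0,0,0,-37,-1]]]' > /dev/null; python3 -m pendant '[[[0,0,0,0,0,0,-1],[0,0,0,0,0,0,-1],[0,0,0,0,0,0,-1]]]'
python3 - <<'E'
from h import *
S=r.get_state(); print(intool(S,[.4361,-.1467,.2115]).round(4),S["eef_rot"])
E
```

```text
time_s: 12.1
tcp_pos: [0.4357, -0.1401, 0.3656]
eef_rot: [-180.0, -0.0, -24.3]
contact_force: [0.8, 0.1, -0.9]
gripper_width: 0.028
gripper_force: 14.7
[0.003  0.0059 0.1541] [-1.79986672e+02 -8.72970618e-03 -2.42620716e+01]
```

```bash
python3 -m pendant '[[[0.003,0.006,0.04,0,0,-0.3,-1],[0.003,0.006,0.08,0,0,-0.3,-1],[0.003,0.006,0.115,0,0,-0.3,-1],[0.003,0.006,0.14,0,0,-0.3,-1],[0.003,0.006,0.15,0,0,-0.3,-1]]]' >/dev/null; python3 -m pendant '[[[0,0,0.003,0,0,0,-1],[0,0,0.004,0,0,0,-1],[0,0,0.004,0,0,0,-1],[0,0,0.004,0,0,0,-0.2],[0,0,0.004,0,0,0,0]]]';  python3 -m pendant '[[[0,0,0,0,0,0,0.3],[0,0,0,0,0,0,1],[0,0,0,0,0,0,1],[0,0,0,0,0,0,1],[0,0,-0.02,0,0,0,1]]]'
python3 -m pendant '[[[0,0,-0.05,0,0,0,1],[0,0,-0.1,0,0,0,1],[0,0,-0.14,0,0,0,1],[0,0,-0.14,0,0,0,1],[0,0,-0.14,0,0,0,1]]]' >/dev/null
python3 - <<'E'
from h import *
legs(.5228,.211,-98.1)
E
```

```text
time_s: 13.1
tcp_pos: [0.4362, -0.1471, 0.2126]
eef_rot: [-179.9, -0.1, -23.9]
contact_force: [-0.1, -0.2, -1.2]
gripper_width: 0.0385
gripper_force: 0.0
time_s: 13.6
tcp_pos: [0.4349, -0.1472, 0.23]
eef_rot: [179.9, 0.2, -23.9]
contact_force: [0.4, 0.1, 0.8]
gripper_width: 0.0772
gripper_force: 0.0
leg -0.0328 -0.1813 turn 37.1
leg -0.1355 -0.1249 turn 37.1
```

```bash
python3 -m pendant '[[[-0.0066,-0.036,0,0,0,7,1],[-0.013,-0.072,0,0,0,15,1],[-0.02,-0.109,0,0,0,23,1],[-0.026,-0.145,0,0,0,31,1],[-0.033,-0.181,0,0,0,37,1]]]' >/dev/null; python3 -m pendant '[[[-0.027,-0.025,0,0,0,8,1],[-0.054,-0.05,0,0,0,16,1],[-0.081,-0.075,0,0,0,24,1],[-0.108,-0.1,0,0,0,32,1],[-0.1355,-0.125,0,0,0,37,1]]]' > /dev/null; python3 -m pendant '[[[0,0,0,0,0,0,1],[0,0,0,0,0,0,1],[0,0,0,0,0,0,1]]]'
python3 - <<'E'
from h import *
S=r.get_state(); print(intool(S,[.5228,.211,.214]).round(4),S["eef_rot"])
P=r.camera_params("wrist"); im=r.capture("wrist"); b=blue(im,60); print(b)
for c,s in b: print(ray(P,*c,.075).round(4), ray(P,*c,.092).round(4))
E
```

```text
time_s: 15.4
tcp_pos: [0.5219, 0.2104, 0.3703]
eef_rot: [179.9, -0.1, -97.9]
contact_force: [-0.5, -1.6, -0.0]
gripper_width: 0.0874
gripper_force: 0.0
[-0.001  -0.0011  0.1563] [ 1.79891976e+02 -1.05370066e-01 -9.78686864e+01]
[(array([323.7, 161.7]), array([ 300,  138,   48,   49, 1869], dtype=int32)), (array([318.9, 241.2]), array([308, 231,  22,  21, 352], dtype=int32))]
[0.5116 0.1566 0.075 ] [0.5116 0.1556 0.092 ]
[0.5234 0.216  0.075 ] [0.5227 0.2113 0.092 ]
```

Both samples are where I estimated them. Grasping the vial by its stem.

```bash
python3 -m pendant '[[[-0.001,-0.001,0.03,0,0,0,1],[-0.001,-0.001,0.075,0,0,0,1],[-0.001,-0.001,0.115,0,0,0,1],[-0.001,-0.001,0.145,0,0,0,1],[-0.001,-0.001,0.156,0,0,0,1]]]' >/dev/null; python3 -m pendant '[[[0,0,0,0,0,0,1],[0,0,0,0,0,0,0.5],[0,0,0,0,0,0,0],[0,0,0,0,0,0,-0.3],[0,0,0,0,0,0,-0.5]]]' 12;  python3 -m pendant '[[[0,0,0,0,0,0,-0.6],[0,0,0,0,0,0,-0.8],[0,0,0,0,0,0,-1],[0,0,0,0,0,0,-1],[0,0,0,0,0,0,-1]]]' 12
python3 -m pendant '[[[0,0,-0.02,0,0,0,-1],[0,0,-0.05,0,0,0,-1],[0,0,-0.1,0,0,0,-1],[0,0,-0.15,0,0,0,-1],[0,0,-0.15,0,0,0,-1]]]'
python3 - <<'E'
from h import *
legs(.5380,-.192,-24)
im=r.capture("side")[150:460,80:560]; cv2.imwrite("pics/g3.png",im[...,::-1])
E
```

```text
time_s: 16.45
tcp_pos: [0.5237, 0.212, 0.2168]
eef_rot: [-179.9, 0.1, -97.9]
contact_force: [-0.8, 0.3, -0.6]
gripper_width: 0.0611
gripper_force: 0.0
time_s: 16.95
tcp_pos: [0.5234, 0.2118, 0.2156]
eef_rot: [180.0, -0.0, -97.9]
contact_force: [0.0, 0.2, 0.4]
gripper_width: 0.021
gripper_force: 0.0
time_s: 17.45
tcp_pos: [0.5251, 0.2126, 0.3733]
eef_rot: [-179.5, 0.4, -97.8]
contact_force: [0.3, 0.3, -0.0]
gripper_width: 0.0177
gripper_force: 12.0
leg 0.1996 -0.0339 turn -36.9
leg 0.1799 0.0927 turn -36.9
```

View pics/g3.png

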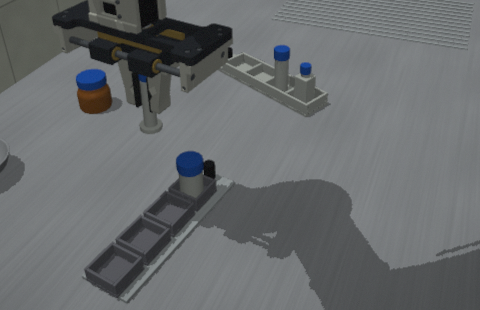

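The vial hangs upright, but the fingers were still closing as the lift began. I'll measure its height in the grip before going on.

Run:
```python
from h import *
P=r.camera_params("side"); S=r.get_state(); x,y,z=S["tcp_pos"]; print(z,S["gripper_width"])
im=cv2.imread("pics/g3.png")[...,::-1]
for h in np.arange(-.005,.006,.0025): # predicted pixels (crop) for slip h: cap top, foot centre underside
    b=z-.2156+.010+h
    print(h,proj(P,[x,y,b+.084])-[80,150],proj(P,[x,y,b])-[80,150])
a=cv2.resize(im[60:145,110:200],None,fx=6,fy=6,interpolation=cv2.INTER_CUBIC); cv2.imwrite("pics/g3z.png",a[...,::-1])
```

```text
0.36968054369562 0.017548604749454636
-0.005 [145.68905076  71.09797008] [153.16366196 130.6976803 ]
-0.0025 [145.44981167  69.19036846] [152.95593466 129.04134168]
0.0 [145.20952717  67.27443113] [152.74736172 127.37826029]
0.0024999999999999996 [144.96819039  65.35010332] [152.53793797 125.70839487]
0.005 [144.72579441  63.4173298 ] [152.3276582  124.03170384]
```

View pics/g3z.png

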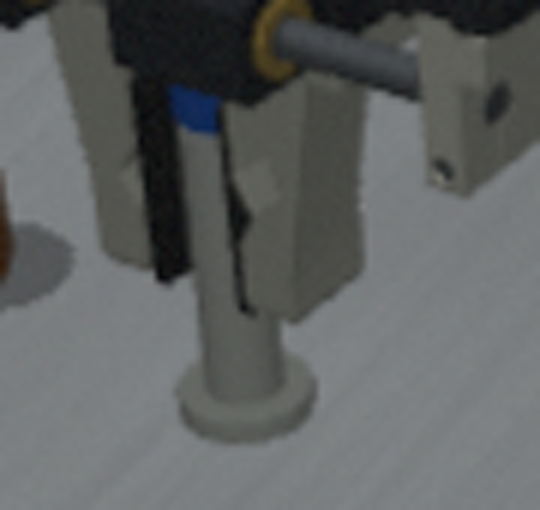

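The foot's lower edge is at about 133.7 in the crop, which puts the underside centre near 127.2. Zero slip predicts 127.4, so the vial hasn't slipped.

```bash
python3 -m pendant '[[[0.04,-0.007,0,0,0,-7,-1],[0.08,-0.014,0,0,0,-14,-1],[0.12,-0.02,0,0,0,-22,-1],[0.16,-0.027,0,0,0,-30,-1],[0.2,-0.034,0,0,0,-37,-1]]]' >/dev/null; python3 -m pendant '[[[0.036,0.018,0,0,0,-8,-1],[0.072,0.037,0,0,0,-16,-1],[0.108,0.055,0,0,0,-24,-1],[0.144,0.074,0,0,0,-32,-1],[0.18,0.093,0,0,0,-37,-1]]]' > /dev/null; python3 -m pendant '[[[0,0,0,0,0,0,-1],[0,0,0,0,0,0,-1],[0,0,0,0,0,0,-1]]]'
python3 - <<'E'
from h import *
S=r.get_state(); print(intool(S,[.538,-.192,.2115]).round(4),S["eef_rot"])
E
```

```text
time_s: 18.8
tcp_pos: [0.5358, -0.193, 0.3649]
eef_rot: [180.0, 0.1, -23.9]
contact_force: [0.3, 0.3, -0.6]
gripper_width: 0.0172
gripper_force: 12.0
[ 0.0018 -0.0019  0.1534] [ 1.79986488e+02  7.55491594e-02 -2.39416875e+01]
```

```bash
python3 -m pendant '[[[0.002,-0.002,0.04,0,0,0,-1],[0.002,-0.002,0.08,0,0,0,-1],[0.002,-0.002,0.115,0,0,0,-1],[0.002,-0.002,0.14,0,0,0,-1],[0.002,-0.002,0.15,0,0,0,-1]]]' >/dev/null; python3 -m pendant '[[[0,0,0.003,0,0,0,-1],[0,0,0.0035,0,0,0,-1],[0,0,0.0035,0,0,0,-1],[0,0,0.0035,0,0,0,-0.4],[0,0,0.0035,0,0,0,-0.2]]]';  python3 -m pendant '[[[0,0,0,0,0,0,0.3],[0,0,0,0,0,0,1],[0,0,0,0,0,0,1],[0,0,0,0,0,0,1],[0,0,-0.02,0,0,0,1]]]'
python3 -m pendant '[[[0,0,-0.05,0,0,0,1],[0,0,-0.1,0,0,0,1],[0,0,-0.14,0,0,0,1],[0,0,-0.14,0,0,0,1],[0,0,-0.14,0,0,0,1]]]' >/dev/null
python3 - <<'E'
from h import *
legs(.5117,.1567,-98)
im=r.capture("scene")[200:310,170:300]; print(blue(im,8))
E
```

```text
time_s: 19.8
tcp_pos: [0.5388, -0.192, 0.2125]
eef_rot: [-180.0, -0.0, -23.9]
contact_force: [0.3, -0.1, 0.1]
gripper_width: 0.0281
gripper_force: 0.0
time_s: 20.3
tcp_pos: [0.5375, -0.1925, 0.23]
eef_rot: [179.9, 0.3, -23.9]
contact_force: [-0.6, 0.4, -0.3]
gripper_width: 0.0678
gripper_force: 0.0
leg -0.083 -0.1542 turn 37.0
leg -0.1592 -0.073 turn 37.0
[(array([75.6, 11.3]), array([70,  9, 12,  5, 38], dtype=int32)), (array([62., 27.]), array([60, 26,  6,  4, 14], dtype=int32))]
```

```bash
python3 -m pendant '[[[-0.017,-0.031,0,0,0,7,1],[-0.033,-0.062,0,0,0,15,1],[-0.05,-0.092,0,0,0,23,1],[-0.066,-0.123,0,0,0,31,1],[-0.083,-0.154,0,0,0,37,1]]]' >/dev/null; python3 -m pendant '[[[-0.032,-0.015,0,0,0,8,1],[-0.064,-0.03,0,0,0,16,1],[-0.096,-0.044,0,0,0,24,1],[-0.127,-0.058,0,0,0,32,1],[-0.159,-0.073,0,0,0,37,1]]]' > /dev/null; python3 -m pendant '[[[0,0,0,0,0,0,1],[0,0,0,0,0,0,1],[0,0,0,0,0,0,1]]]'
python3 - <<'E'
from h import *
S=r.get_state(); print(intool(S,[.5117,.1567,.226]).round(4),S["eef_rot"])
P=r.camera_params("wrist"); 
for c,s in blue(r.capture("wrist"),60): print(ray(P,*c,.075).round(4))
E
```

```text
time_s: 22.15
tcp_pos: [0.5113, 0.1558, 0.3712]
eef_rot: [179.9, -0.1, -97.9]
contact_force: [0.4, -0.2, -0.3]
gripper_width: 0.0877
gripper_force: 0.0
[-0.0011 -0.0005  0.1452] [ 1.79912489e+02 -8.14409473e-02 -9.78590878e+01]
[0.5116 0.1566 0.075 ]
```

```bash
python3 -m pendant '[[[-0.001,-0.001,0.03,0,0,0,1],[-0.001,-0.001,0.075,0,0,0,1],[-0.001,-0.001,0.115,0,0,0,1],[-0.001,-0.001,0.135,0,0,0,1],[-0.001,-0.001,0.145,0,0,0,1]]]' >/dev/null; python3 -m pendant '[[[0,0,0,0,0,0,1],[0,0,0,0,0,0,0.6],[0,0,0,0,0,0,0.2],[0,0,0,0,0,0,0],[0,0,0,0,0,0,-0.2]]]' 20;  python3 -m pendant '[[[0,0,0,0,0,0,-0.6],[0,0,0,0,0,0,-1],[0,0,0,0,0,0,-1],[0,0,0,0,0,0,-1],[0,0,0,0,0,0,-1]]]' 20
python3 -m pendant '[[[0,0,-0.02,0,0,0,-1],[0,0,-0.05,0,0,0,-1],[0,0,-0.1,0,0,0,-1],[0,0,-0.14,0,0,0,-1],[0,0,-0.14,0,0,0,-1]]]'
python3 - <<'E'
from h import *
legs(.588,-.2143,-24)
E
```

```text
time_s: 23.2
tcp_pos: [0.5128, 0.1573, 0.228]
eef_rot: [-179.9, 0.1, -97.9]
contact_force: [0.2, -0.5, 0.1]
gripper_width: 0.061
gripper_force: 0.0
time_s: 23.7
tcp_pos: [0.5126, 0.1572, 0.2272]
eef_rot: [180.0, -0.0, -97.9]
contact_force: [-0.9, -0.1, 0.5]
gripper_width: 0.0377
gripper_force: 20.0
time_s: 24.2
tcp_pos: [0.5141, 0.1578, 0.3733]
eef_rot: [-179.5, 0.3, -97.8]
contact_force: [0.8, 0.2, -1.5]
gripper_width: 0.0374
gripper_force: 20.0
leg 0.1793 -0.062 turn -36.9
leg 0.1806 0.0581 turn -36.9
```

```bash
python3 -m pendant '[[[0.036,-0.012,0,0,0,-7,-1],[0.072,-0.025,0,0,0,-14,-1],[0.108,-0.037,0,0,0,-22,-1],[0.144,-0.05,0,0,0,-30,-1],[0.179,-0.062,0,0,0,-37,-1]]]' >/dev/null; python3 -m pendant '[[[0.036,0.012,0,0,0,-8,-1],[0.072,0.023,0,0,0,-16,-1],[0.108,0.035,0,0,0,-24,-1],[0.144,0.046,0,0,0,-32,-1],[0.181,0.058,0,0,0,-37,-1]]]' > /dev/null; python3 -m pendant '[[[0,0,0,0,0,0,-1],[0,0,0,0,0,0,-1],[0,0,0,0,0,0,-1]]]'
python3 - <<'E'
from h import *
S=r.get_state(); print(intool(S,[.588,-.2143,.223]).round(4),S["eef_rot"])
E
```

```text
time_s: 25.5
tcp_pos: [0.5866, -0.2146, 0.3666]
eef_rot: [180.0, 0.1, -23.9]
contact_force: [-0.8, 0.1, -0.1]
gripper_width: 0.0374
gripper_force: 20.0
[ 0.0013 -0.0008  0.1436] [ 1.79995366e+02  5.36674262e-02 -2.39316013e+01]
```

```bash
python3 -m pendant '[[[0.001,-0.001,0.04,0,0,0,-1],[0.001,-0.001,0.08,0,0,0,-1],[0.001,-0.001,0.115,0,0,0,-1],[0.001,-0.001,0.132,0,0,0,-1],[0.001,-0.001,0.14,0,0,0,-1]]]' >/dev/null; python3 -m pendant '[[[0,0,0.003,0,0,0,-1],[0,0,0.0035,0,0,0,-1],[0,0,0.0035,0,0,0,-1],[0,0,0.0035,0,0,0,0],[0,0,0.0035,0,0,0,0.1]]]';  python3 -m pendant '[[[0,0,0,0,0,0,0.5],[0,0,0,0,0,0,1],[0,0,0,0,0,0,1],[0,0,0,0,0,0,1],[0,0,-0.02,0,0,0,1]]]'
python3 -m pendant '[[[0,0,-0.05,0,0,0,1],[0,0,-0.1,0,0,0,1],[0,0,-0.14,0,0,0,1],[-0.05,0,-0.15,0,0,0,1],[-0.1,0,-0.16,0,0,0,1]]]' >/dev/null
python3 -m pendant '[[[-0.05,0,-0.03,0,0,0,1],[-0.07,0,-0.03,0,0,0,1],[-0.07,0,-0.03,0,0,0,1],[-0.07,0,-0.03,0,0,0,1],[-0.07,0,-0.03,0,0,0,1]]]'
python3 - <<'E'
from h import *
import pickle
P=r.camera_params("wrist"); im=r.capture("wrist"); pickle.dump((P,im),open("w4.pkl","wb"));print(blue(im,60))
im=np.hstack([im[:,160:480],r.capture("side")]); im=cv2.resize(im,(800,400)); cv2.imwrite("pics/end.png",im[...,::-1])
E
```

```text
time_s: 26.5
tcp_pos: [0.5884, -0.2145, 0.2247]
eef_rot: [-180.0, -0.1, -23.9]
contact_force: [0.3, 0.4, 0.4]
gripper_width: 0.0457
gripper_force: 0.0
time_s: 27.0
tcp_pos: [0.5871, -0.2143, 0.2412]
eef_rot: [179.9, 0.3, -23.9]
contact_force: [-0.7, -0.5, 0.3]
gripper_width: 0.0824
gripper_force: 0.0
time_s: 28.0
tcp_pos: [0.435, -0.1465, 0.433]
eef_rot: [180.0, 0.0, -23.9]
contact_force: [0.5, -0.5, -0.5]
gripper_width: 0.0877
gripper_force: 0.0
[(array([320.9,  17.5]), array([ 299,    0,   44,   40, 1464], dtype=int32)), (array([319. ,  88.7]), array([310,  79,  19,  21, 297], dtype=int32)), (array([319.5, 151.1]), array([303, 135,  33,  33, 852], dtype=int32)), (array([320.3, 215.1]), array([311, 205,  20,  21, 317], dtype=int32))]
```

View pics/end.png

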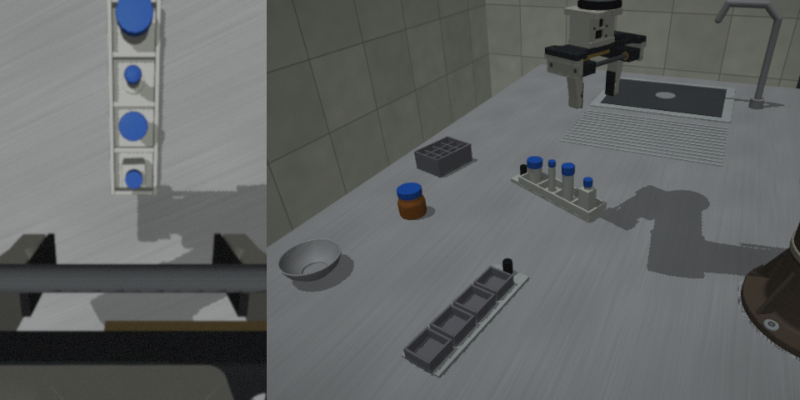

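All four stand in their compartments, in the order jar, vial, tube, bottle from the knob. The cup, bowl and box are untouched. A quick numeric check before I hand in.

Run:
```python
from h import *
import pickle
P,im=pickle.load(open("w4.pkl","rb")); q=np.array([.5108,-.1804,np.radians(-113.9)]); c,s=np.cos(q[2]),np.sin(q[2])
for (p,_),(n,z) in zip(sorted(blue(im,60),key=lambda b:b[0][1]),(("jar",.070),("vial",.087),("tube",.093),("bottle",.081))):
    d=ray(P,*p,z)[:2]-q[:2]; print(n,(d@[c,s]).round(4),(d@[-s,c]).round(4))
for v in(66,126,180,228): d=ray(P,321,v,.026)[:2]-q[:2]; print("wall",(d@[c,s]).round(4),(d@[-s,c]).round(4))
```

```text
jar -0.0008 0.0838
vial -0.0024 0.0271
tube -0.002 -0.0226
bottle -0.0014 -0.0802
wall -0.0006 0.0545
wall -0.0006 -0.0007
wall -0.0005 -0.0545
wall -0.0005 -0.106
```

All four samples are within 5 mm of their compartment centres, and the gripper is clear.

```bash
python3 -c "
from plant import r
print(r.close_job())"
```

```text
the job is handed in; nothing more can be done
None
```

The job is handed in: jar, vial, tube and bottle stand upright and released in the rack, in that order from the black knob, each within about 5 mm of its compartment's centre; the cup, bowl and grey box were left where they were, and it took about 28 s of robot time, but no verdict came back.

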